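# Shut down the board preheater

## Robot

A 6-joint arm with a two-finger parallel gripper is mounted at the origin on the work surface. World frame = base frame: x ahead of the robot, y to its left, z up, the work surface at z = 0. Lengths are in mm, angles in degrees, forces in N, time in s.
With the tool pointing down it reaches from about 350 to 850 mm from the base axis. Payload 8.1 kg.
Tool frame: the origin (TCP) lies on the centre line of the jaws, within the pads' length; the fingertips stand 8 mm ahead of it and the grasp point (between the pads) lies 11 mm behind it (manip.tip_reach is the distance from the TCP to the fingertips, in mm); z points along the fingers, y is the line along which they close (so a half turn about z gives the same grasp; the last joint's range is limited). The gripper opens to 85 mm and grips with 20 to 120 N. Pads are 22 mm wide; open, the fingers measure 114 mm over their backs; the gripper's body (76 mm by 85 mm) begins 54 mm behind the grasp point. The pads swing forward as they close: fully open they stand 13 mm farther back than shut.
Start: joints at [-76.513, 7.471, 85.268, -0, 87.261, -4.893], TCP at [189.216, -569.388, 212.892] pointing down, gripper open.
Joint ranges: [-169.43, 169.43], [-51.17, 129.36], [1.28, 143.12], [-76.62, 256.62], [0, 156.53], [-152.29, 152.29]. Speed limits (degrees/s): [136.94, 136.94, 159.86, 180, 180, 180].

## Interface

Orientations are given as a 3x3 rotation matrix whose columns are the frame's x, y, z axes.
In Python, from workcell import manip, snapshot, calibration, job gives the robot as it stands. The module is installed in compiled form; this text tells all that it offers.
- The arm moves only by the tool servo_tool, never from a script. Its argument "series" is text: rows parted by semicolons, each of 5 numbers parted by spaces: the closure, from 0 (fully open) to 1 (shut), then the shift along the world's x, y, z in m, then the turn about the world's z in rad. A call has 1 to 10 rows; each row is the pose to reach, as a shift and turn from the pose commanded when the call began; what a row does not reach only later rows make up. A row lasts 1/10 s, in which the tool goes at most 50 mm and 8.59 degrees, less where a joint would pass 70% of its speed; a pose out of reach is approached as far as the arm can. A call with a gripper value outside its range is refused whole. The fingers move at their own pace and stop on an object; "grip_force" is the grip in N (left out, the last holds). Time passes only in rows, so rows that repeat a pose let the fingers close. It gives the time, the measured TCP pose, the force, the opening and the grip force at its end, in the units of the state.
- manip.get_obs(): the state, without advancing time (a new reading comes with each control period).
- snapshot(name): name is "scene" or "side" or "wrist"; returns the picture (480x640x3 uint8, red, green, blue); there is no depth.
- calibration(name): a dict with "fov_y" (degrees; the focal length in pixels is half the picture's height over the tangent of half this angle, whatever the lens; pixels are square), "cx", "cy" (the principal point, pixels), "R" (3x3) and "t" (3): a world point X has camera coordinates R X + t. Camera axes: x right, y down, z forward; pixel columns grow to the right and rows downward; lengths in mm; the calibration is good to about 2 mm. A picture is of the moment at which its call begins: read the wrist's pose just before it. calibration takes no time and is no camera call; for the wrist camera it gives the pose at the moment of the call.
- job.finish_job(): hands the job in; it is judged then, once.
The state is a dict: "time_s": time; "joint_positions": joint angles; "qvel": joint speeds; "joint_efforts": joint torques, N m; "tool_pos": TCP position; "tool_rot": TCP orientation; "contact_force": force on the tool from outside, world axes, zero at the start; "ft_torque": the same for the moment, N m; "grip_width": finger opening in mm; "grasp_force": force on a finger pad.
Only numpy, scipy, OpenCV 4.12 (cv2) and the standard library are available. Lean on these libraries where they do the work, as an engineer would, in place of code of your own. Each camera call takes 0.05 s, during which the arm holds its last target. There are 200 camera calls.

## Task

Shut down the board preheater on the repair bench: first turn its black heat dial fully anticlockwise (seen from above) to its end stop, so that it is off. Then lift the aluminium guard cover by its handle and set it down over the heating plate, with both ear holes over the brass pegs, so that it sits flush on the preheater; lower it, do not drop it, and leave the dial off. Do not disturb the bottle, tape roll, screwdriver and phone.

Things in the scene. Friction and masses are not known exactly. Their poses are not given: they have to be found in the camera images.
- heater: White board preheater fixed to the bench, 220 (x) x 330 (y) x 60 mm high. Origin: centre of its underside on the bench, z up. On its flat top (deck): a dark heating plate 100 x 110 mm, 10 mm thick, centred at y = +50 mm; two upright brass pegs at x = -79 and +79 mm, y = +50 mm; the dial at x = 0, y = -115 mm.
- seat (a point): Point on the deck, 60 mm above the bench, midway between the two pegs, axes as the preheater's. The seated cover's origin belongs here. The pegs stand at x = -79 and +79 mm in this frame, 10 mm in diameter, 25 mm high above the deck, the top 9 mm tapering to a 3 mm tip.
- dial_grip (a point): Point on the dial's upright axis at the height to grip, 97 mm above the bench; it turns with the dial. The dial is a black disc 60 mm in diameter with a raised bar across it, 57 mm long (this point's x), 14 mm thick (its y), from 74 to 104 mm above the bench; grip it across the 14 mm. A white line on the bar points to the point's -x.
- dial (a joint): Dial angle in rad: 0 is off, the anticlockwise end stop (white line at the big red dot, towards the preheater's -x); it grows clockwise seen from above, to a stop at 4.7. It starts at 1.3 to 2.8. Friction 0.06 N m; it stays where it is left; the stops are rigid. More than one grasp may be needed.
- cover: Loose aluminium guard cover, open underneath, 0.26 to 0.44 kg. Origin: centre of its underside, z up. Body 120 (x) x 140 (y) x 45 mm high. At each x end a flat ear 38 x 50 mm, 6 mm thick, level with the underside, with a through hole 14 mm in diameter at x = -79 and +79 mm, y = 0 (overall 196 mm along x). Fits either way round.
- bottle: Bystander: blue bottle, 60 mm in diameter, 110 mm high, standing; origin at the centre of its underside.
- tape: Bystander: roll of brown tape lying flat, 90 mm in diameter, 22 mm high; origin at the centre of its underside.
- driver: Bystander: red-handled screwdriver, 170 mm long, lying along its x axis, 26 mm thick; origin under its middle.
- phone: Bystander: white and black phone lying flat, 146 (x) x 71 (y) x 9 mm; origin at the centre of its underside.
- cover_handle (a point): Middle of the cover's black bar handle, 83 mm above the cover's underside, axes as the cover's. The bar is 110 mm long (x), 18 mm wide (y), 16 mm high, with 30 mm free below it between its two feet at x = -45 and +45 mm.

How it is judged (in metres and radians):
On the way, in this order (a step that is already met when the one before it is completed fails the run):
1. the dial is turned anticlockwise to its end stop (off) (value of joint dial below 0.09 rad), for 0.2 s.
2. the cover is down on the preheater's deck with both pegs through its ears (horizontal distance between cover and seat below 0.006 m and z of cover in the frame of seat below 0.004 m and angle between the x axis of cover and the x axis of seat, either way round below 0.07 rad), for 0.2 s.
At the end, for the whole second after the job is handed in: The dial is at its off stop (within 0.09 rad) and the cover lies at rest, flush on the preheater's deck (underside within 4 mm of it, level within 0.04 rad, centred within 6 mm and lined up within 0.07 rad), both pegs through its ears, released (all of step 2 and value of joint dial below 0.09 rad and z of cover in the frame of seat above -0.004 m and angle between cover's own z axis and vertical below 0.04 rad and linear speed of cover below 0.02 m/s); the robot touches nothing.
It fails at once if the cover falls (faster than 0.5 m/s, out of the fingers) (linear speed of cover above 0.5 m/s and contact force between the fingers and cover below 0.1 N).
It fails at once if a bystander (bottle, tape roll, screwdriver, phone) is moved more than 30 mm, or the bottle is tipped over (distance of any of bottle, tape, driver, phone from where it was at the start of the episode above 0.03 m or angle between bottle's own z axis and vertical above 0.5 rad).
It also fails if it takes over 72 s, if anything falls off the work surface, if the arm or the gripper's body presses on something with over 40 N, if the wrist force passes 120 N, or if a joint passes its speed limit or range.

## Working session

There is one attempt and no reset: what is moved stays moved. The work goes in short steps, Python scripts to look and compute and a tool call to move; the robot and the scene stay as the last step left them, time stands still between calls to the robot, and variables do not carry over. Pictures are saved under pics/ and viewed, at most 10 in all, crops included, and the job is handed in when it is done.

Besides the shell and the picture viewer there is one more tool, called after "Call:" as name(argument=value, ...) on one line, values as JSON. servo_tool: Moves the arm, as the interface text tells. Its arguments: {"type":"object","properties":{"series":{"type":"string"},"grip_force":{"type":"number"}},"required":["series"]}

```bash
mkdir -p pics; cat > h.py <<'E'
import numpy as np, cv2
from workcell import manip, snapshot, calibration, job
def K(c):
    f=240/np.tan(np.radians(c["fov_y"]/2)); return f,c["cx"],c["cy"]
def ray(c,p):
    f,cx,cy=K(c);R=np.array(c["R"]);t=np.array(c["t"])
    return -R.T@t, R.T@np.array([(p[0]-cx)/f,(p[1]-cy)/f,1])
def plane(c,p,z):
    o,d=ray(c,p); return o+d*(z-o[2])/d[2]
def tri(obs):
    A=np.zeros((3,3));b=np.zeros(3);L=[]
    for c,p in obs:
        o,d=ray(c,p);d=d/np.linalg.norm(d);P=np.eye(3)-np.outer(d,d);A+=P;b+=P@o;L.append((o,P))
    X=np.linalg.solve(A,b); return X,[np.linalg.norm(P@(X-o)) for o,P in L]
def proj(c,X):
    f,cx,cy=K(c);q=np.array(c["R"])@np.array(X)+np.array(c["t"]);return np.array([cx+f*q[0]/q[2],cy+f*q[1]/q[2]])
def save(n,im): cv2.imwrite(f"pics/{n}.png",im[:,:,::-1])
E
python3 - <<'E'
from h import *
for n in("scene","side"):
    c=calibration(n);save(n,snapshot(n));print(n,c)
print(manip.get_obs())
E
```

```text
scene {'fov_y': 50.37928774587519, 'cx': 324.70607541496895, 'cy': 231.22565592764047, 'R': array([[-0.03865157,  0.99904277,  0.02048424],
       [ 0.60637495,  0.03974366, -0.79418503],
       [-0.79423893, -0.01827537, -0.60733066]]), 't': array([  14.41774469, -240.81966286, 1653.44071499])}
side {'fov_y': 46.46004005735465, 'cx': 321.7422013018351, 'cy': 245.09018960177983, 'R': array([[-0.96961902, -0.2436234 ,  0.02205882],
       [-0.14690749,  0.50783282, -0.84883686],
       [ 0.19559433, -0.82628897, -0.52819447]]), 't': array([ 531.21867993,  166.54117519, 1226.50572473])}
{'time_s': 0.1, 'joint_positions': array([-7.65136645e+01,  7.51123531e+00,  8.53253699e+01, -1.35555925e-03,
        8.72640150e+01, -4.89199434e+00]), 'qvel': array([-0.01813398, -0.04037329, -0.12769407,  0.09746847,  0.01340591,
       -0.00606016]), 'joint_efforts': array([ 7.10340155e-04, -5.70955753e+01, -5.01940119e+01, -2.15183236e-04,
        8.21196445e-03,  8.98583608e-07]), 'tool_pos': array([ 189.06600217, -568.84226404,  211.92232042]), 'tool_rot': array([[ 9.48994992e-01,  3.15290847e-01, -4.32538648e-04],
       [ 3.15291118e-01, -9.48993474e-01,  1.70221583e-03],
       [ 1.26216717e-04, -1.75176990e-03, -9.99998458e-01]]), 'contact_force': array([ 0.36175978,  0.18834853, -0.51429217]), 'ft_torque': array([0.01042496, 0.06289237, 0.04207995]), 'grasp_force': 0.0, 'grip_width': 85.61673503705016}
```

View pics/scene.png

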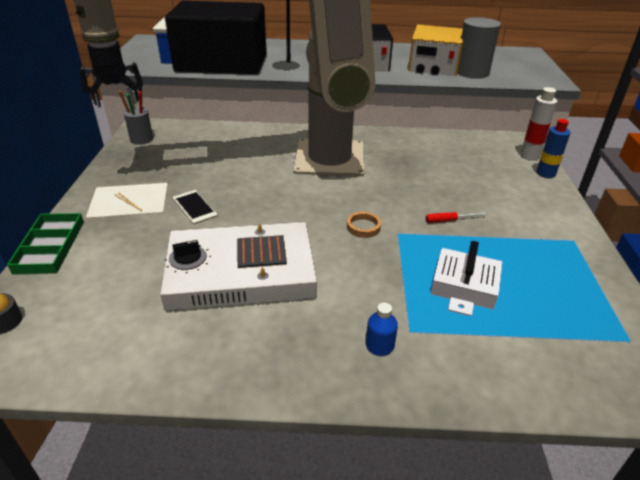

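View pics/side.png

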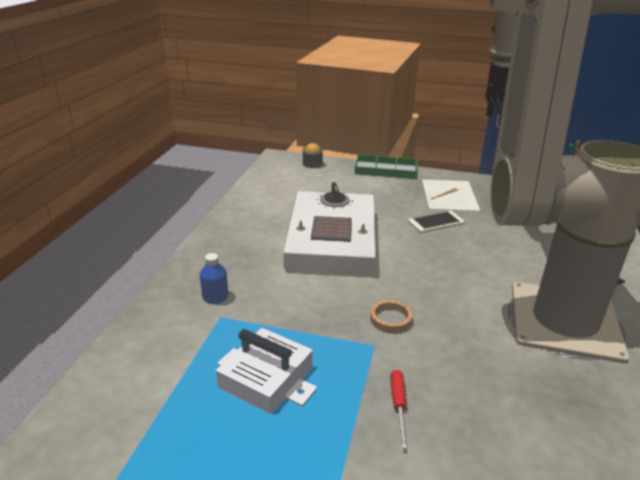

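The scene view shows the preheater left (dial ~(187,255), pegs ~(260,228) and (263,271)) and the cover on the blue mat (~(468,275)). The side view shows the dial at ~(334,198), pegs at ~(301,225) and (363,229), and the cover at ~(266,367). I'll make enlarged crops to get exact pixels.

```bash
python3 - <<'E'
import cv2,numpy as np
s=cv2.imread("pics/scene.png");d=cv2.imread("pics/side.png")
def cr(im,x,y,w,h,k=4):
    o=cv2.resize(im[y:y+h,x:x+w],None,fx=k,fy=k,interpolation=cv2.INTER_CUBIC)
    for i in range(0,w,10): cv2.line(o,(i*k,0),(i*k,8 if (x+i)%50 else 20),(0,0,255),1)
    for i in range(0,h,10): cv2.line(o,(0,i*k),(8 if (y+i)%50 else 20,i*k),(0,0,255),1)
    return o
a=np.hstack([cr(s,160,220,100,75),cr(d,285,175,100,75)])
b=np.hstack([cr(s,420,240,100,75),cr(d,215,325,100,75)])
cv2.imwrite("pics/crops.png",np.vstack([a,b]))
E
```

```text
(no output)
```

View pics/crops.png

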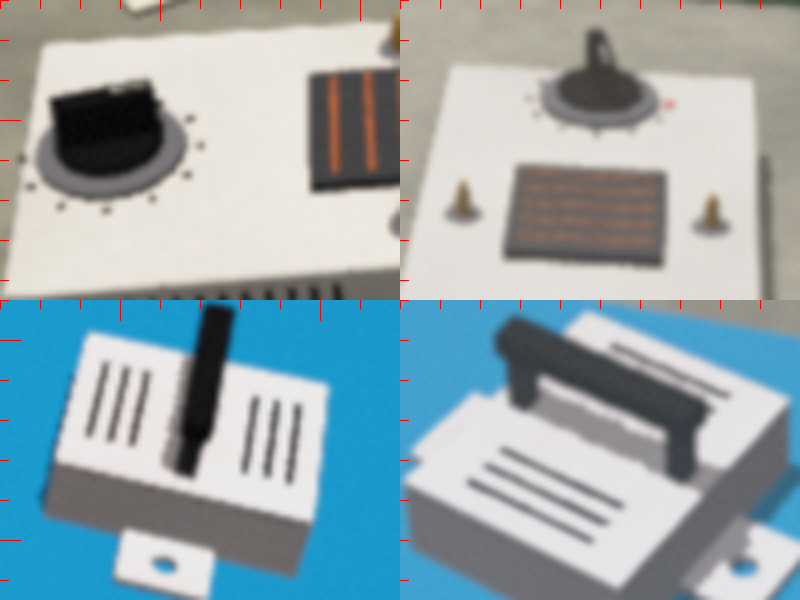

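The crops show the red dot at side (351.8,201), on the robot side, and the white line towards the bar's +y end. That makes the dial about 1.4 rad from off. The handle ends are visible in both views.

```bash
cat > meas.py <<'E'
from h import *
s=cv2.imread("pics/scene.png")[:,:,::-1];d=cv2.imread("pics/side.png")[:,:,::-1]
cs,cd=calibration("scene"),calibration("side")
def blobs(im,m,amin=8):
    n,l,st,ce=cv2.connectedComponentsWithStats(m.astype(np.uint8)); return [(st[i],ce[i],l==i) for i in range(1,n) if st[i][4]>=amin]
def brass(im,box):
    x,y,w,h=box; hsv=cv2.cvtColor(im,cv2.COLOR_RGB2HSV); m=np.zeros(im.shape[:2],bool)
    r=hsv[y:y+h,x:x+w]; m[y:y+h,x:x+w]=(r[...,0]<28)&(r[...,0]>10)&(r[...,1]>90)
    return [(b[0],b[1].round(1)) for b in blobs(im,m)]
P={}
print("scene",brass(s,(250,218,25,20)),brass(s,(253,262,20,18)))
print("side",brass(d,(293,215,16,18)),brass(d,(355,218,16,18)))
# handle outlines
for im,c,box,n in((s,cs,(455,238,30,50),"scene"),(d,cd,(232,325,70,50),"side")):
    x,y,w,h=box; m=(im[y:y+h,x:x+w].max(2)<75)
    b=max(blobs(im,m),key=lambda q:q[0][4]); print(n,b[0],b[1]+[x,y])
# deck corners from scene/side, triangulated dial/red dot
red=(351.8,201.0); print("reddot",plane(cd,red,60))
print("bar ends scene @104",plane(cs,(160+52/4,220+97/4),104),plane(cs,(160+153/4,220+82/4),104))
print("dial side bar top near",plane(cd,(285+195/4,175+30/4),104))
# handle ends (top edges mid): far(-x... )
A=tri([(cs,(420+219/4,240+6/4)),(cd,(215+(704-400)/4,325+105/4))])
B=tri([(cs,(420+197/4,240+130/4)),(cd,(215+(505-400)/4,325+28/4))])
print("handle",A,B,np.linalg.norm(A[0]-B[0]))
for p in((420+165/4,240+265/4),): print("earhole scene z3",plane(cs,p,6))
print("earhole2 side",plane(cd,(215+(743-400)/4,325+268/4),6))
E
python3 meas.py
```

```text
scene [(array([258, 224,   4,   9,  28], dtype=int32), array([259.3, 228.2]))] [(array([261, 266,   4,  11,  30], dtype=int32), array([262.3, 272. ]))]
side [] []
scene [  9   4  14  42 281] [470.39857651 261.09964413]
side [  8   6  51  38 525] [264.81904762 345.89714286]
reddot [ 541.45479102 -313.16469878   60.        ]
bar ends scene @104 [ 601.80147597 -326.06848339  104.        ] [ 585.22504069 -274.35202094  104.        ]
dial side bar top near [ 597.26665138 -324.40660207  104.        ]
handle (array([522.46252214, 347.87403127,  87.68265127]), [np.float64(4.616527625670525), np.float64(4.6165276256705425)]) (array([627.8690223 , 317.06901708,  83.53291177]), [np.float64(3.530915863576601), np.float64(3.530915863576575)]) 109.89403766282544
earhole scene z3 [656.75942086 311.51115474   6.        ]
earhole2 side [498.04592706 356.90131787   6.        ]
```

Rough measurements agree with the text. The handle comes out 109.9 mm long at about z 86, its mid at (575,333) and its yaw at about -16°. The dial is at about (593,-300), with its bar at about 108°. I'll move the wrist camera over the preheater to refine this.

Call:
servo_tool(series="0 0.1 0.09 0.1 0.3;0 0.2 0.18 0.1 0.6;0 0.3 0.26 0.1 0.9;0 0.404 0.35 0.1 1.2;0 0.404 0.35 0.1 1.56;0 0.404 0.35 0.1 1.56;0 0.404 0.35 0.1 1.56;0 0.404 0.35 0.1 1.56;0 0.404 0.35 0.1 1.56;0 0.404 0.35 0.1 1.56")

```text
time_s: 1.1
tool_pos: [556.6, -250.1, 306.8]
tool_rot: [[-0.253, 0.967, -0.001], [0.967, 0.253, 0.0], [0.0, -0.001, -1.0]]
contact_force: [0.6, -0.4, 0.4]
grip_width: 85.3
grasp_force: 0.0
```

Call:
servo_tool(series="0 0 0 0 0;0 0 0 0 0;0 0 0 0 0;0 0 0 0 0;0 0 0 0 0;0 0 0 0 0")

```text
time_s: 1.7
tool_pos: [554.9, -252.7, 307.1]
tool_rot: [[-0.246, 0.969, 0.0], [0.969, 0.246, -0.0], [-0.0, 0.0, -1.0]]
contact_force: [-0.2, -0.2, 0.0]
grip_width: 85.3
grasp_force: 0.0
```

```bash
python3 - <<'E'
from h import *
import pickle
c=calibration("wrist");im=snapshot("wrist");save("w1",im);pickle.dump(c,open("w1.pkl","wb"))
o=manip.get_obs();print(o["time_s"],o["tool_pos"],o["tool_rot"][:,1],o["joint_positions"],o["qvel"].max(),c)
for X in((593,-300,104),(593,-135,60)):print(proj(c,X))
E
```

```text
1.75 [ 554.97233133 -252.54492862  307.12462959] [9.69260213e-01 2.46037881e-01 2.21953284e-05] [-2.92828756e+01  7.90572438e+00  7.50602136e+01 -3.69718274e-03
  9.70288228e+01 -4.35265057e+01] 0.3900506896867101 {'fov_y': 58.53980273290916, 'cx': 314.8507653660865, 'cy': 237.791378089357, 'R': array([[ 9.69358868e-01,  2.45647547e-01,  8.17539090e-04],
       [ 2.33814836e-01, -9.23675674e-01,  3.03568561e-01],
       [ 7.53260135e-02, -2.94075724e-01, -9.52809247e-01]]), 't': array([-476.03296955, -431.27980793,  353.10524197])}
[342.72686375 255.55035868]
[388.80658928  69.21830436]
```

View pics/w1.png

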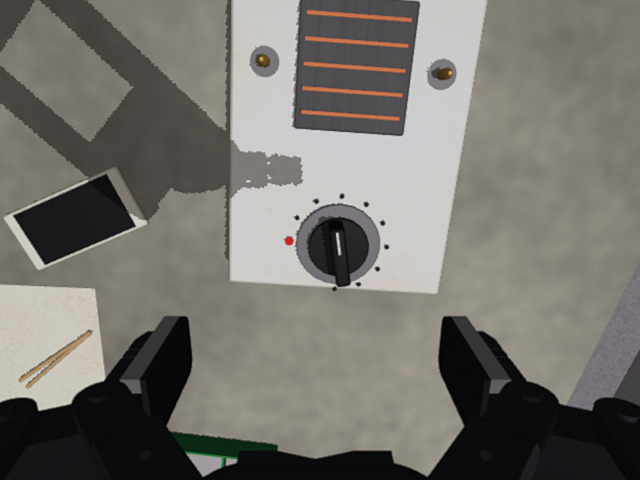

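The wrist view shows pegs at (262,61) and (443,73), the red dot at (289,241), and the dial bar from about (336,222) to (344,283) with its white line at the +y end.

```bash
cat > m2.py <<'E'
from h import *
import pickle
im=cv2.imread("pics/w1.png")[:,:,::-1];c=pickle.load(open("w1.pkl","rb"))
cs,cd=calibration("scene"),calibration("side")
def flange(x,y):
    r=im[y-20:y+20,x-20:x+20].astype(int)
    m=((r.max(2)<190)).astype(np.uint8)
    cn=max(cv2.findContours(m,cv2.RETR_EXTERNAL,cv2.CHAIN_APPROX_NONE)[0],key=cv2.contourArea)
    e=cv2.fitEllipse(cn);return np.array(e[0])+[x-20,y-20],e[1]
F=[]
for x,y in((264,61),(442,73)):
    p,ax=flange(x,y);X=plane(c,p,60);F.append(X);print("flange",p,ax,X)
for a,b,w in(((260,224.),(300.75,219.5),(261.5,60)),((263,266.),(363.25,223.5),(448,71))):pass
# tips: -x peg upper in scene, right in side, left in wrist
print("tip-",tri([(cs,(259.8,223.5)),(cd,(363.2,222.5))]))
print("tip+",tri([(cs,(262.5,265.5)),(cd,(300.6,218.8))]))
v=F[1]-F[0];yaw=np.arctan2(v[1],v[0]);mid=(F[0]+F[1])/2
R=np.array([[np.cos(yaw),-np.sin(yaw)],[np.sin(yaw),np.cos(yaw)]])
print("dist",np.linalg.norm(v),"yaw",np.degrees(yaw),"seat",mid,"dial",mid[:2]+R@[0,-165])
# bar
r=im[215:295,315:365].max(2)
m=((r<28)).astype(np.uint8);cn=max(cv2.findContours(m,cv2.RETR_EXTERNAL,cv2.CHAIN_APPROX_NONE)[0],key=cv2.contourArea)
print("bar rect",cv2.minAreaRect(cn))
# white line
w=im[215:262,325:350];m=(w.min(2)>110);q=np.argwhere(m)[:,::-1]+[325,215]
l=cv2.fitLine(q.astype(np.float32),cv2.DIST_L2,0,.01,.01).ravel();pc=l[2:];d=l[:2]
A,B=plane(c,pc-12*d,104),plane(c,pc+12*d,104);print("line",pc,d,plane(c,pc,104),np.degrees(np.arctan2(*(A-B)[1::-1])))
# disc ring
m=cv2.inRange(im[190:300,285:390],(0,0,0),(150,150,150));cn=max(cv2.findContours(m,cv2.RETR_EXTERNAL,cv2.CHAIN_APPROX_NONE)[0],key=cv2.contourArea)
e=cv2.fitEllipse(cn);p=np.array(e[0])+[285,190];print("ring",p,e[1],plane(c,p,62))
print("reddot",plane(c,(289,240.5),60))
E
python3 m2.py
```

```text
flange [264.07343864  60.92769241] (29.576446533203125, 32.209739685058594) [ 484.18550394 -155.5376025    60.        ]
flange [441.29277992  73.85183716] (29.36859703063965, 31.82836151123047) [ 639.47687408 -127.19110231   60.        ]
tip- (array([ 482.96934977, -154.34319534,   84.32904817]), [np.float64(2.897170071213504), np.float64(2.8971700712135284)])
tip+ (array([ 637.75367142, -126.28414043,   86.66526141]), [np.float64(1.8593677480421062), np.float64(1.8593677480421138)])
dist 157.8573207449245 yaw 10.344737074765968 seat [ 561.83118901 -141.36435241   60.        ] dial [ 591.46030288 -303.68229846]
bar rect ((17.97599983215332, 35.131996154785156), (42.93250274658203, 66.81370544433594), 10.30484676361084)
line [338.6574  232.14815] [ 0.03359277 -0.9994356 ] [ 583.64495961 -279.57141168  104.        ] -76.65546735468259
ring [337.20919418 255.45935059] (96.37776947021484, 109.41266632080078) [ 594.20046985 -315.40452371   62.        ]
reddot [ 543.52855362 -312.54802197   60.        ]
```

Measurements check out: the pegs are 157.9 mm apart with tips at z 84–87. Seat (561.8,-141.4), yaw 10.3°, dial (591.5,-303.7), bar at 108.1°, so 82° remain to off. Next I descend on the dial.

Call:
servo_tool(series="0 0.036 -0.051 -0.05 0.068;0 0.0365 -0.051 -0.09 0.068;0 0.0365 -0.051 -0.13 0.068;0 0.0365 -0.051 -0.17 0.068;0 0.0365 -0.051 -0.2 0.068;0 0.0365 -0.051 -0.22 0.068;0 0.0365 -0.051 -0.22 0.068;0 0.0365 -0.051 -0.22 0.068")

```text
time_s: 2.55
tool_pos: [591.9, -303.1, 87.5]
tool_rot: [[-0.312, 0.95, -0.0], [0.95, 0.312, 0.0], [0.0, -0.0, -1.0]]
contact_force: [-0.4, 0.0, -0.4]
grip_width: 85.7
grasp_force: 0.0
```

Call:
servo_tool(series="1 0 0 0 0;1 0 0 0 0;1 0 0 0 0;1 0 0 0 0;1 0 0 0 0;1 0 0 0 0;1 0 0 0 0;1 0 0 0 0;1 0 0 0 0;1 0 0 0 0", grip_force=40)

```text
time_s: 3.55
tool_pos: [592.0, -302.8, 87.0]
tool_rot: [[-0.313, 0.95, -0.0], [0.95, 0.313, 0.0], [0.0, -0.0, -1.0]]
contact_force: [-0.1, 0.8, 0.4]
grip_width: -0.1
grasp_force: 0.0
```

The fingers shut on nothing. Looking before doing anything else.

```bash
python3 - <<'E'
from h import *
W=[]
for n in("wrist","side"):
    im=snapshot(n);save(n+"_g",im)
    if n=="side": im=cv2.resize(im[150:270,270:430],(640,480),interpolation=cv2.INTER_CUBIC)
    W.append(cv2.resize(im,(400,300),interpolation=cv2.INTER_AREA) if n=="wrist" else cv2.resize(im,(400,300)))
cv2.imwrite("pics/g1.png",np.hstack(W)[:,:,::-1])
c=calibration("wrist");o=manip.get_obs();print(o["tool_pos"],o["grip_width"],proj(c,o["tool_pos"]),proj(c,(591.5,-303.7,104)))
E
```

```text
[ 591.97439254 -302.85346616   87.03209047] -0.08242199998692029 [314.93910153 298.66439951] [313.07423988 320.11363965]
```

View pics/g1.png

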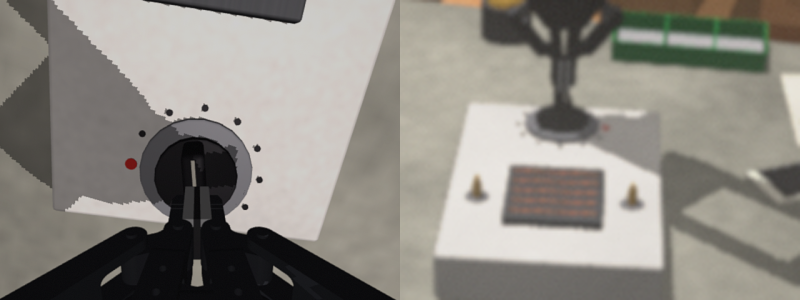

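The wrist part shows the white line still ahead of the fingers, and the side part shows the tips down at the dial. It isn't clear whether the bar is between the pads, so I'll enlarge the wrist image.

```bash
python3 - <<'E'
import cv2,numpy as np
a=cv2.imread("pics/wrist_g.png")[220:470,215:415]
b=cv2.imread("pics/side_g.png")[150:210,310:358]
a=cv2.resize(a,(400,500),interpolation=cv2.INTER_CUBIC);b=cv2.resize(b,(400,500),interpolation=cv2.INTER_CUBIC)
o=np.hstack([a,b]);o=(255*(o/255.)**.5).astype(np.uint8);cv2.imwrite("pics/g2.png",o)
E
```

```text
(no output)
```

View pics/g2.png

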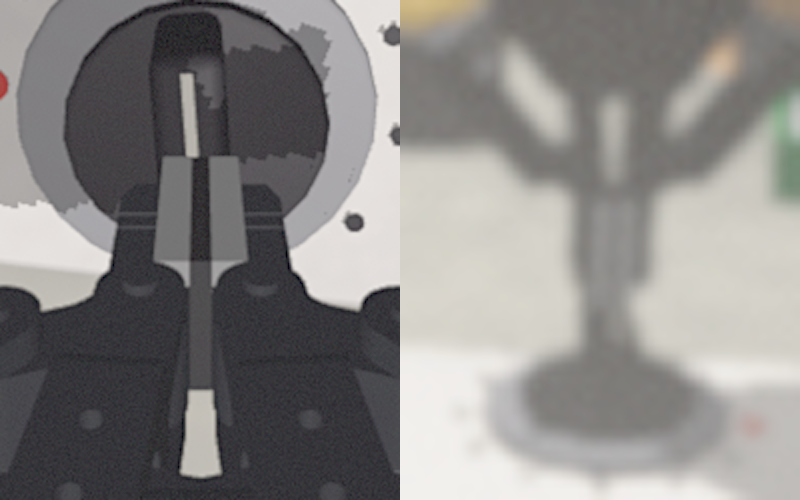

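```bash
python3 - <<'E'
from h import *
cd=calibration("side");w=calibration("wrist")
for z in(60,74,79,87,98,104,110,120): 
    p=proj(cd,(592,-303,z));q=proj(w,(592,-303,z));print(z,p.round(1),"crop",((p-[310,150])*[8.33,8.33]+[400,0]).round(),"w",q.round(1),((q-[215,220])*2).round())
print(manip.tip_reach)
E
```

```text
60 [333.3 200.2] crop [594. 418.] w [314.8 273.8] [200. 108.]
74 [333.5 195.7] crop [596. 381.] w [314.9 286. ] [200. 132.]
79 [333.6 194.1] crop [596. 368.] w [314.9 290.8] [200. 142.]
87 [333.7 191.5] crop [597. 346.] w [314.9 299. ] [200. 158.]
98 [333.8 187.9] crop [598. 316.] w [314.9 311.4] [200. 183.]
104 [333.9 186. ] crop [599. 300.] w [314.9 318.9] [200. 198.]
110 [333.9 184. ] crop [599. 283.] w [314.9 326.9] [200. 214.]
120 [334.1 180.7] crop [600. 256.] w [315.  341.7] [200. 243.]
8.0
```

```bash
python3 - <<'E'
from h import *
w=calibration("wrist")
u=np.array([-.313,.95,0]);v=np.array([.95,.313,0]);o=np.array([592,-303,0.])
for a in(28.5,11,-11):
  for z in(74,79,87,104,112): print(a,z,((proj(w,o+a*u+[0,0,z])-[215,220])*2).round(), "bar halfwidth px",((proj(w,o+a*u+7*v+[0,0,z])-proj(w,o+a*u-7*v+[0,0,z]))*2).round()[0])
print("cam",-np.array(w["R"]).T@w["t"])
E
```

```text
28.5 74 [200.   8.] bar halfwidth px 66.0
28.5 79 [200.  14.] bar halfwidth px 68.0
28.5 87 [200.  26.] bar halfwidth px 71.0
28.5 104 [200.  54.] bar halfwidth px 79.0
28.5 112 [200.  69.] bar halfwidth px 83.0
11 74 [200.  85.] bar halfwidth px 65.0
11 79 [200.  94.] bar halfwidth px 66.0
11 87 [200. 108.] bar halfwidth px 69.0
11 104 [200. 144.] bar halfwidth px 76.0
11 112 [200. 164.] bar halfwidth px 80.0
-11 74 [200. 177.] bar halfwidth px 62.0
-11 79 [200. 188.] bar halfwidth px 64.0
-11 87 [200. 206.] bar halfwidth px 67.0
-11 104 [200. 249.] bar halfwidth px 73.0
-11 112 [200. 273.] bar halfwidth px 77.0
cam [ 567.59616218 -229.27734208  247.66000448]
```

Comparing the image with projections, the shut fingertips' near edge lies at z≈108, just above the bar top at 104, although the stated tool geometry puts it at 79. The fingers closed above the bar. I'll open, go 22 mm lower, and close again.

Call:
servo_tool(series="0 0 0 0 0;0 0 0 0 0;0 0 0 0 0;0 0 0 0 0;0 0 0 0 0;0 0 0 -0.006 0;0 0 0 -0.014 0;0 0 0 -0.022 0;0 0 0 -0.022 0")

```text
time_s: 4.55
tool_pos: [590.6, -302.0, 62.5]
tool_rot: [[-0.313, 0.95, -0.003], [0.95, 0.313, 0.002], [0.003, -0.002, -1.0]]
contact_force: [-0.3, 0.2, 0.3]
grip_width: 85.6
grasp_force: 0.0
```

Call:
servo_tool(series="1 0 0 0 0;1 0 0 0 0;1 0 0 0 0;1 0 0 0 0;1 0 0 0 0;1 0 0 0 0;1 0 0 0 0;1 0 0 0 0;1 0 0 0 0;1 0 0 0 0", grip_force=40)

```text
time_s: 5.55
tool_pos: [591.3, -303.1, 65.6]
tool_rot: [[-0.312, 0.95, -0.001], [0.95, 0.312, -0.0], [0.0, -0.001, -1.0]]
contact_force: [-5.4, -0.4, 4.5]
grip_width: 12.9
grasp_force: 41.7
```

The bar is gripped: 12.9 mm opening, 42 N. Turning it anticlockwise.

Call:
servo_tool(series="1 0 0 0 0.13;1 0 0 0 0.26;1 0 0 0 0.39;1 0 0 0 0.52;1 0 0 0 0.65;1 0 0 0 0.78;1 0 0 0 0.91;1 0 0 0 1.04;1 0 0 0 1.17;1 0 0 0 1.25")

```text
time_s: 6.55
tool_pos: [590.8, -303.6, 65.6]
tool_rot: [[-1.0, -0.002, -0.002], [-0.002, 1.0, -0.001], [0.002, -0.001, -1.0]]
contact_force: [-7.1, -1.2, 5.0]
grip_width: 13.4
grasp_force: 41.7
```

Call:
servo_tool(series="1 0 0 0 0.06;1 0 0 0 0.12;1 0 0 0 0.17;1 0 0 0 0.2;1 0 0 0 0.22;1 0 0 0 0.22;1 0 0 0 0.22")

```text
time_s: 7.25
tool_pos: [591.0, -303.8, 65.6]
tool_rot: [[-0.977, -0.214, -0.001], [-0.214, 0.977, -0.001], [0.001, -0.0, -1.0]]
contact_force: [-6.4, -1.4, 4.5]
grip_width: 12.8
grasp_force: 48.1
```

```bash
python3 - <<'E'
from h import *
o=manip.get_obs();y=o["tool_rot"][:,1];print(o["time_s"],np.degrees(np.arctan2(y[1],y[0])),o["joint_positions"],o["contact_force"],o["ft_torque"],o["grip_width"])
E
```

```text
7.25 102.33559679340357 [-3.15849790e+01  2.33644655e+01  8.22283672e+01 -7.58866185e-02
  7.44545200e+01 -1.33900193e+02] [-6.38300728 -1.36916805  4.53340307] [-0.19711769  1.03631896 -0.96165738] 12.810861286474752
```

A wrist torque of -0.96 N m at 102.3° (expected 100.3°) says the dial is on the stop. Releasing, lifting and checking.

Call:
servo_tool(series="0 0 0 0 -0.02;0 0 0 0 -0.02;0 0 0 0 -0.02;0 0 0 0 -0.02;0 0 0 0 -0.02;0 0 0 0.05 -0.02;0 0 0 0.1 -0.02;0 0 0 0.15 -0.02;0 0 0 0.2 -0.02;0 0 0 0.24 -0.02")

```text
time_s: 8.25
tool_pos: [592.4, -302.9, 309.1]
tool_rot: [[-0.981, -0.196, 0.003], [-0.196, 0.981, -0.002], [-0.003, -0.002, -1.0]]
contact_force: [-0.3, -0.5, 0.5]
grip_width: 85.3
grasp_force: 0.0
```

Call:
servo_tool(series="0 0 -0.03 0 0;0 0 -0.03 0 0;0 0 -0.03 0 0")

```text
time_s: 8.55
tool_pos: [591.7, -333.1, 304.3]
tool_rot: [[-0.981, -0.195, -0.001], [-0.195, 0.981, 0.001], [0.001, 0.001, -1.0]]
contact_force: [0.3, -0.2, 0.4]
grip_width: 85.5
grasp_force: 0.0
```

```bash
cat > dialchk.py <<'E'
from h import *
import pickle
c=calibration("wrist");im=snapshot("wrist");save("w2",im);pickle.dump(c,open("w2.pkl","wb"))
p=proj(c,(591,-303.7,104)).round().astype(int);print("dial px",p, manip.get_obs()["tool_pos"])
x,y=p;w=im[max(y-60,0):y+60,x-60:x+60]
m=(w.min(2)>100);n,l,st,ce=cv2.connectedComponentsWithStats(m.astype(np.uint8))
for i in range(1,n):
    if 15<st[i][4]<400:
        q=(np.argwhere(l==i)[:,::-1]+[x-60,max(y-60,0)]).astype(np.float32);L=cv2.fitLine(q,cv2.DIST_L2,0,.01,.01).ravel();A,B=[plane(c,L[2:]+k*L[:2],104) for k in(-10,10)]
        print(st[i],plane(c,L[2:],104),np.degrees(np.arctan2(*(B-A)[1::-1])))
E
python3 dialchk.py
```

```text
dial px [348 202] [ 591.644223   -332.45110496  303.81008464]
[59 31  4 25 80] [ 577.03746074 -306.51731127  104.        ] -169.3033143235413
```

The white line now reads 190.7° against 190.3° for off, so the dial is off. Moving over the cover.

Call:
servo_tool(series="0 0 0.05 0 -0.05;0 0 0.1 0 -0.1;0 0 0.15 0 -0.15;0 0 0.2 0 -0.2;0 0 0.25 0 -0.25;0 0 0.3 0 -0.3;0 0 0.35 0 -0.35;0 0 0.4 0 -0.4;0 0 0.45 0 -0.45;0 0 0.5 0 -0.478")

```text
time_s: 9.6
tool_pos: [590.6, 169.9, 304.1]
tool_rot: [[-0.961, 0.278, -0.002], [0.278, 0.961, -0.0], [0.001, -0.0, -1.0]]
contact_force: [1.2, -1.1, 1.0]
grip_width: 85.6
grasp_force: 0.0
```

Call:
servo_tool(series="0 0 0.05 0 0;0 0 0.1 0 0;0 0 0.15 0 0;0 0 0.17 0 0;0 0 0.17 0 0;0 0 0.17 0 0")

```text
time_s: 10.2
tool_pos: [591.0, 337.6, 303.8]
tool_rot: [[-0.961, 0.275, -0.002], [0.275, 0.961, -0.001], [0.001, -0.002, -1.0]]
contact_force: [0.4, -0.7, 0.2]
grip_width: 85.6
grasp_force: 0.0
```

```bash
python3 - <<'E'
from h import *
import pickle
c=calibration("wrist");im=snapshot("wrist");save("w3",im);pickle.dump(c,open("w3.pkl","wb"))
o=manip.get_obs();print(o["tool_pos"],o["tool_rot"][:,1]);
for X in((522,348,88),(628,317,88),(657,311,6),(498,357,6)):print(proj(c,X))
E
```

```text
[591.47206334 336.72847527 304.26790358] [ 0.27683922  0.96091543 -0.00125497]
[304.65610016 112.04458559]
[304.87343049 236.83671952]
[308.74991107 239.96178835]
[308.4512399   83.78892942]
```

View pics/w3.png

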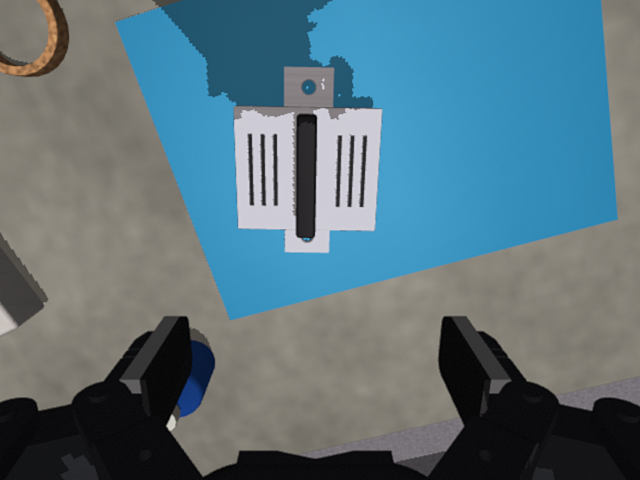

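The wrist view shows the handle bar running from (307,114) to (306,240), the ear hole at (308,87), and the bottle off to the side near (195,375). Measuring now.

```bash
cat > m3.py <<'E'
from h import *
import pickle
im=cv2.imread("pics/w3.png")[:,:,::-1];c=pickle.load(open("w3.pkl","rb"));cs,cd=calibration("scene"),calibration("side")
r=im[105:250,290:325].max(2);m=(r<60).astype(np.uint8);m=cv2.morphologyEx(m,cv2.MORPH_OPEN,np.ones((7,7)))
cn=max(cv2.findContours(m,cv2.RETR_EXTERNAL,cv2.CHAIN_APPROX_NONE)[0],key=cv2.contourArea)
print(cv2.minAreaRect(cn))
b=cv2.boxPoints(cv2.minAreaRect(cn))+[290,105];b=b[np.argsort(b[:,1])];t,u=b[:2].mean(0),b[2:].mean(0)
print("px",t,u)
A,B=plane(c,t,91),plane(c,u,91);v=B-A
print("handle",A,B,"len",np.linalg.norm(v),"mid",(A+B)/2,"yaw",np.degrees(np.arctan2(v[1],v[0])))
print("tri end A",tri([(c,t),(cs,(474.5,241.5)),(cd,(291,351))]),"B",tri([(c,u),(cs,(469.3,272)),(cd,(241,331))]))
w=im[75:100,296:322].astype(int);m=((w[...,2]-w[...,0])>40).astype(np.uint8)
n,l,st,ce=cv2.connectedComponentsWithStats(m)
for i in range(1,n):
    if st[i][4]>30: h=ce[i]+[296,75];print("hole",st[i],h,plane(c,h,4))
print("bottle",plane(cs,(381,351),0),plane(cs,(384,308),110))
E
python3 m3.py
```

```text
((15.945362091064453, 70.02657318115234), (19.172779083251953, 122.11233520507812), 0.6227556467056274)
px [306.60897636 113.97400904] [305.28174782 236.07913971]
handle [523.89721482 349.22346644  91.        ] [626.51838055 317.89882044  91.        ] len 107.29555956645716 mid [575.20779768 333.56114344  91.        ] yaw -16.974572425939247
tri end A (array([523.10968642, 348.01562664,  88.05437865]), [np.float64(1.411442454863085), np.float64(4.010053383604422), np.float64(5.214313638905421)]) B (array([628.26972305, 316.94780074,  85.46051721]), [np.float64(0.3550839589135313), np.float64(3.4735797985976977), np.float64(3.6605886374063665)])
hole [  6   5  13  14 139] [308.25899281  86.84172662] [500.66634066 355.98697802   4.        ]
bottle [786.1123778  129.36074483   0.        ] [773.61432041 126.05505818 110.        ]
```

The handle mid is (575.2,333.5), yaw -16.8°, with the hole 77.8 mm from it as expected (79). Triangulated end heights of 85–88 fit the stated 75–91. From the dial grasp, the shut fingertips sit about 20 mm behind the TCP, so I grip with TCP z ≈ 46.

Call:
servo_tool(series="0 -0.016 -0.0035 -0.05 -0.013;0 -0.016 -0.0035 -0.1 -0.013;0 -0.016 -0.0035 -0.15 -0.013;0 -0.016 -0.0035 -0.19 -0.013;0 -0.016 -0.0035 -0.22 -0.013;0 -0.016 -0.0035 -0.24 -0.013;0 -0.016 -0.0035 -0.25 -0.013;0 -0.016 -0.0035 -0.257 -0.013;0 -0.016 -0.0035 -0.257 -0.013;0 -0.016 -0.0035 -0.257 -0.013")

```text
time_s: 11.25
tool_pos: [577.0, 333.8, 49.6]
tool_rot: [[-0.957, 0.29, 0.002], [0.29, 0.957, 0.001], [-0.002, 0.001, -1.0]]
contact_force: [0.4, 0.7, 0.5]
grip_width: 85.4
grasp_force: 0.0
```

Call:
servo_tool(series="1 0 0 0 0;1 0 0 0 0;1 0 0 0 0;1 0 0 0 0;1 0 0 0 0;1 0 0 0 0;1 0 0 0 0;1 0 0 0 0;1 0 0 0 0;1 0 0 0 0", grip_force=60)

```text
time_s: 12.25
tool_pos: [576.1, 333.6, 48.4]
tool_rot: [[-0.957, 0.29, 0.0], [0.29, 0.957, 0.0], [-0.0, 0.0, -1.0]]
contact_force: [-2.3, -0.8, 5.7]
grip_width: 16.8
grasp_force: 59.8
```

Gripped: 16.8 mm, 60 N. Lifting gently, then carrying.

Call:
servo_tool(series="1 0 0 0.01 0;1 0 0 0.025 0;1 0 0 0.05 0;1 0 0 0.08 0;1 0 0 0.11 0;1 0 0 0.14 0;1 0 0 0.16 0;1 0 0 0.16 0")

```text
time_s: 13.05
tool_pos: [578.0, 334.8, 213.6]
tool_rot: [[-0.957, 0.289, 0.007], [0.289, 0.957, 0.004], [-0.006, 0.005, -1.0]]
contact_force: [1.6, 0.8, -3.3]
grip_width: 16.6
grasp_force: 59.0
```

Call:
servo_tool(series="1 0 -0.02 0 0.03;1 -0.003 -0.05 0 0.08;1 -0.005 -0.09 0 0.13;1 -0.007 -0.13 0 0.18;1 -0.009 -0.17 0 0.23;1 -0.011 -0.21 0 0.28;1 -0.0134 -0.25 0 0.33;1 -0.0134 -0.29 0 0.38;1 -0.0134 -0.33 0 0.43;1 -0.0134 -0.36 0 0.475")

```text
time_s: 14.05
tool_pos: [561.5, -28.6, 206.6]
tool_rot: [[-0.983, -0.181, -0.002], [-0.181, 0.983, -0.0], [0.002, 0.0, -1.0]]
contact_force: [1.0, 0.6, -4.2]
grip_width: 16.7
grasp_force: 59.2
```

Call:
servo_tool(series="1 0 -0.03 0 0;1 0 -0.06 0 0;1 0 -0.08 0 0;1 0 -0.095 0 0;1 0 -0.105 0 0;1 0 -0.115 0 0;1 0 -0.115 0 0;1 0 -0.115 0 0;1 0 -0.115 0 0")

```text
time_s: 14.95
tool_pos: [562.7, -140.5, 208.1]
tool_rot: [[-0.983, -0.181, 0.0], [-0.181, 0.983, 0.0], [-0.0, 0.0, -1.0]]
contact_force: [-0.0, 0.2, -4.4]
grip_width: 17.0
grasp_force: 59.2
```

```bash
python3 - <<'E'
from h import *
import pickle
o=manip.get_obs();y=o["tool_rot"][:,1];print(o["time_s"],o["tool_pos"],np.degrees(np.arctan2(y[1],y[0])),o["contact_force"],o["ft_torque"],o["grip_width"])
I=[]
for n in("wrist","scene","side"):
    c=calibration(n);im=snapshot(n);save("c_"+n,im);pickle.dump(c,open(f"c_{n}.pkl","wb"));I.append(im)
a=cv2.resize(I[0],(400,300),interpolation=cv2.INTER_AREA)
b=cv2.resize(I[1][165:315,160:360],(400,300),interpolation=cv2.INTER_CUBIC);d=cv2.resize(I[2][130:280,240:440],(400,300),interpolation=cv2.INTER_CUBIC)
cv2.imwrite("pics/c_all.png",np.vstack([np.hstack([a,b]),np.hstack([d,0*d])])[:,:,::-1])
E
```

```text
14.95 [ 562.68880621 -140.52951347  208.06587177] 100.42830155794388 [-0.0059912   0.19987073 -4.42794448] [ 0.03887256  0.01962043 -0.0282297 ] 16.953210925982738
```

View pics/c_all.png

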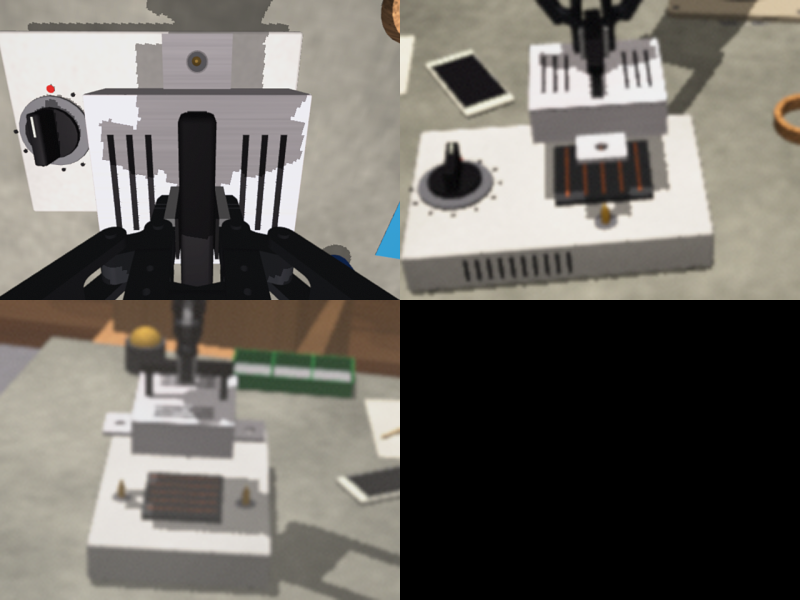

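The cover hangs level. The wrist view shows the -x ear hole at about (315,98) with the peg behind it. The scene view shows the +x hole at about (260.5,238). Comparing the holes with the pegs.

```bash
python3 - <<'E'
from h import *
import pickle
C={n:pickle.load(open(f"c_{n}.pkl","rb")) for n in("wrist","scene","side")}
Z=208.07-48.4+6
im=cv2.imread("pics/c_wrist.png")
g=im[80:116,296:336].max(2);m=(g<105).astype(np.uint8)
n,l,st,ce=cv2.connectedComponentsWithStats(m)
for i in range(1,n):
    if st[i][4]>20:
        p=ce[i]+[296,80];q=np.argwhere(l==i)[:,::-1].astype(np.int32)
        e=cv2.minEnclosingCircle(q);print("w hole",st[i],p,e,plane(C["wrist"],np.array(e[0])+[296,80],Z))
s=cv2.imread("pics/c_scene.png");g=s[231:246,250:273].max(2);print(g[3:12,4:18])
print("s hole",plane(C["scene"],(260.5,238.2),Z))
d=cv2.imread("pics/c_side.png")
for p in((240+120/2,130+(423-300)/2),(240+248/2,130+(430-300)/2)): print("side hole",plane(C["side"],p,Z))
R=np.radians(10.4);u=np.array([np.cos(R),np.sin(R)]);P=np.array([561.83,-141.36])
print("pegs",P-79*u,P+79*u)
E
```

```text
w hole [  4   3  31  32 753] [314.99203187  98.51527224] ((19.0, 18.5), 16.007909774780273) [ 485.12343683 -154.91198424  165.67      ]
[[239 240 240 239 239 238 238 238 239 239 240 240 240 240]
 [239 240 239 238 235 230 228 229 231 235 238 239 240 240]
 [239 239 236 229 213 192 183 188 196 215 232 238 240 240]
 [240 239 231 202 157 131 128 126 133 170 221 236 239 239]
 [240 238 230 188 129 106 108  96 104 158 220 237 240 240]
 [240 239 235 210 164 139 140 133 149 195 230 239 240 239]
 [239 240 239 233 219 205 202 201 212 229 237 239 240 240]
 [240 240 240 239 237 235 235 234 235 237 239 239 239 239]
 [238 238 238 238 238 238 237 236 234 232 232 229 228 227]]
s hole [ 645.7553797  -124.11053549  165.67      ]
side hole [ 637.70687774 -124.46055106  165.67      ]
side hole [ 483.64000799 -150.69318925  165.67      ]
pegs [ 484.12785381 -155.62101247] [ 639.53214619 -127.09898753]
```

The -x hole is within 1.2 mm of the peg in the same camera. I'll correct by (-0.8,-0.7) mm and lower to just above the peg tips.

Call:
servo_tool(series="1 -0.0008 -0.0007 -0.015 0;1 -0.0008 -0.0007 -0.03 0;1 -0.0008 -0.0007 -0.045 0;1 -0.0008 -0.0007 -0.057 0;1 -0.0008 -0.0007 -0.066 0;1 -0.0008 -0.0007 -0.07 0;1 -0.0008 -0.0007 -0.07 0;1 -0.0008 -0.0007 -0.07 0;1 -0.0008 -0.0007 -0.07 0")

```text
time_s: 16.0
tool_pos: [562.4, -142.3, 139.1]
tool_rot: [[-0.984, -0.18, 0.002], [-0.18, 0.984, -0.001], [-0.001, -0.001, -1.0]]
contact_force: [0.6, 0.6, -3.9]
grip_width: 16.9
grasp_force: 59.1
```

```bash
python3 - <<'E'
from h import *
import pickle
o=manip.get_obs();c=calibration("wrist");im=snapshot("wrist");save("d_wrist",im);s=snapshot("scene");save("d_scene",s);print(o["tool_pos"],o["contact_force"])
z=o["tool_pos"][2]-48.4+6
p=proj(c,(484.1,-155.6,z)).astype(int);x,y=p;print(p)
a=cv2.resize(im[max(y-40,0):y+40,x-50:x+50],(400,320),interpolation=cv2.INTER_CUBIC)
q=proj(calibration("scene"),(639.5,-127.1,z)).astype(int);print(q)
b=cv2.resize(s[q[1]-20:q[1]+20,q[0]-25:q[0]+25],(400,320),interpolation=cv2.INTER_CUBIC)
cv2.imwrite("pics/d.png",np.hstack([a,b])[:,:,::-1])
E
```

```text
[ 562.41153833 -142.28655617  139.06217527] [ 0.62561001  0.61830515 -3.92532595]
[317  97]
[261 261]
```

View pics/d.png

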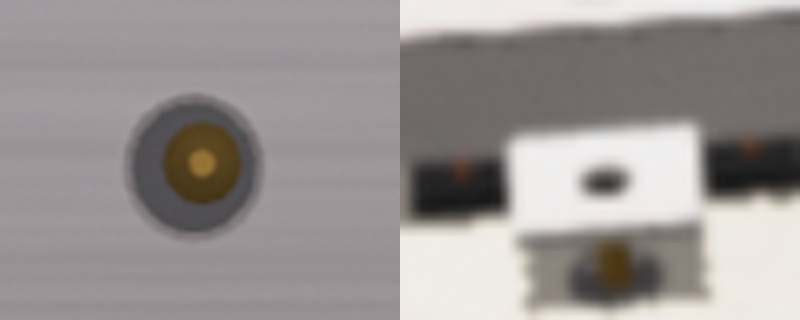

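In the wrist crop the peg tip sits well inside the hole, 0.8 mm to +y of centre. The scene crop suggests the +x peg is about 2 mm to +y as well. I'll shift +1.3 mm in y, turn 0.006 rad, and lower slowly.

Call:
servo_tool(series="1 0 0.0013 0 0.006;1 0 0.0013 -0.003 0.006;1 0 0.0013 -0.006 0.006;1 0 0.0013 -0.009 0.006;1 0 0.0013 -0.012 0.006;1 0 0.0013 -0.015 0.006;1 0 0.0013 -0.017 0.006;1 0 0.0013 -0.019 0.006;1 0 0.0013 -0.019 0.006")

```text
time_s: 17.0
tool_pos: [561.6, -140.7, 118.6]
tool_rot: [[-0.983, -0.186, -0.001], [-0.186, 0.983, 0.0], [0.001, 0.0, -1.0]]
contact_force: [0.0, -1.1, -3.9]
grip_width: 17.1
grasp_force: 59.2
```

Call:
servo_tool(series="1 0 0 -0.002 0;1 0 0 -0.004 0;1 0 0 -0.006 0;1 0 0 -0.008 0;1 0 0 -0.009 0;1 0 0 -0.01 0;1 0 0 -0.0105 0;1 0 0 -0.0105 0;1 0 0 -0.0105 0")

```text
time_s: 17.9
tool_pos: [561.8, -140.8, 108.6]
tool_rot: [[-0.983, -0.186, 0.0], [-0.186, 0.983, -0.0], [-0.0, -0.0, -1.0]]
contact_force: [-0.2, -0.9, -4.9]
grip_width: 16.8
grasp_force: 59.2
```

Call:
servo_tool(series="1 0 0 -0.0005 0;1 0 0 -0.001 0;1 0 0 -0.0015 0;1 0 0 -0.002 0;1 0 0 -0.002 0;1 0 0 -0.002 0")

```text
time_s: 18.5
tool_pos: [562.0, -140.8, 108.3]
tool_rot: [[-0.983, -0.186, 0.001], [-0.186, 0.983, -0.0], [-0.001, -0.0, -1.0]]
contact_force: [-7.2, 2.7, 9.9]
grip_width: 16.9
grasp_force: 61.1
```

Contact on the deck at TCP z 108.3, as expected (force +10 N). I release gently, then rise.

Call:
servo_tool(series="0.7 0 0 0.001 0;0.7 0 0 0.001 0;0.5 0 0 0.001 0;0 0 0 0.001 0;0 0 0 0.001 0;0 0 0 0.001 0;0 0 0 0.001 0;0 0 0 0.001 0;0 0 0 0.001 0;0 0 0 0.001 0")

```text
time_s: 19.5
tool_pos: [561.8, -140.8, 107.5]
tool_rot: [[-0.983, -0.186, -0.0], [-0.186, 0.983, -0.0], [0.0, 0.0, -1.0]]
contact_force: [-0.4, -0.5, -0.3]
grip_width: 85.6
grasp_force: 0.0
```

Call:
servo_tool(series="0 0 0 0.02 0;0 0 0 0.05 0;0 0 0 0.1 0;0 0 0 0.14 0;0 0 0 0.17 0;0 0 0 0.2 0;0 0 0 0.2 0;0 0 0 0.2 0")

```text
time_s: 20.3
tool_pos: [562.2, -140.9, 308.4]
tool_rot: [[-0.983, -0.186, 0.002], [-0.186, 0.983, -0.001], [-0.002, -0.001, -1.0]]
contact_force: [0.2, -0.5, -0.6]
grip_width: 85.3
grasp_force: 0.0
```

```bash
python3 - <<'E'
from h import *
o=manip.get_obs();print(o["tool_pos"],o["contact_force"],o["grip_width"])
c=calibration("wrist");im=snapshot("wrist");s=snapshot("scene");save("e_w",im);save("e_s",s);d=snapshot("side");save("e_d",d)
f=lambda a:cv2.resize(a,(400,300),interpolation=cv2.INTER_CUBIC)
P=[f(im),f(s[190:310,155:315]),f(d[170:290,260:420]),f(s)]
cv2.imwrite("pics/e.png",np.vstack([np.hstack(P[:2]),np.hstack(P[2:])])[:,:,::-1])
E
```

```text
[ 562.22029877 -140.9232856   308.40700572] [ 0.24244655 -0.54313296 -0.57462226] 85.34381378336128
```

View pics/e.png

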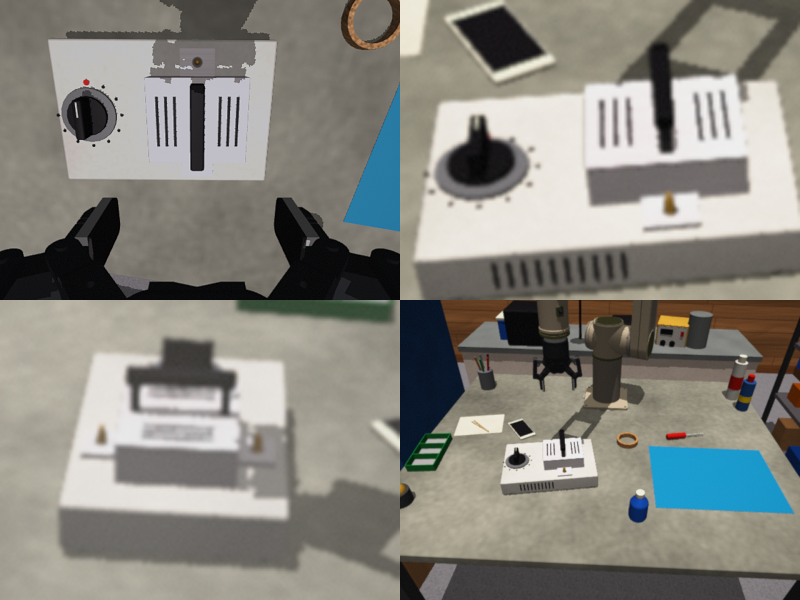

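The pictures show both pegs standing up through the ears and the cover flat on the deck. The dial's white line points at the red dot, and the bystanders are unmoved. Handing in.

```bash
python3 -c "
from workcell import job;print(job.finish_job())"
```

```text
the job is handed in; nothing more can be done
None
```

The dial is off at its stop, the cover sits flush over both pegs and is released, the bystanders look unmoved, and the job was handed in after about 20 s; the hand-in call returned no verdict.

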